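Set the strap splitter's thickness dial and lock it

ROBOT

A 6-joint arm with a two-finger parallel gripper is mounted at the origin on the work surface. World frame = base frame: x ahead of the robot, y to its left, z up, the work surface at z = 0. Lengths are in m, angles in rad, forces in N, time in s.
With the tool pointing down it reaches from about 0.275 to 1 m from the base axis. Payload 8.4 kg.
Tool frame: the origin (TCP) lies on the centre line of the jaws, within the pads' length; the fingertips stand 17 mm ahead of it and the grasp point (between the pads) lies 2 mm behind it (bot.tcp_to_tips is the z of the fingertips in the tool frame, in m); z points along the fingers, y is the line along which they close (so a half turn about z gives the same grasp; the last joint's range is limited). The gripper opens to 85 mm and grips with 20 to 120 N. Pads are 22 mm wide; open, the fingers measure 114 mm over their backs; the gripper's body (76 mm by 85 mm) begins 54 mm behind the grasp point. The pads swing forward as they close: fully open they stand 13 mm farther back than shut.
Start: joints at [1.207, 0.353, 1.633, -0, 1.155, -0.002], TCP at [0.221, 0.585, 0.248] pointing down, gripper open.
Joint ranges: [-2.63, 2.63], [-0.92, 2.1], [0.06, 2.66], [-1.3, 4.44], [0, 2.69], [-3.02, 3.02]. Speed limits (rad/s): [2.22, 2.22, 2.79, 3.14, 3.14, 3.14].

INTERFACE

Orientations are given as a unit quaternion [x, y, z, w].
In Python, from workcell import bot, hand, kinematics, get_obs, vision, hand_in gives the robot as it stands. The module is installed in compiled form; this text tells all that it offers. Calls block until the motion is done:
- bot.reach(position, orientation): joint-space move of the TCP to a pose.
- bot.servo_line(position, ori=None, velocity=0.15): straight line of the TCP; ori=None keeps the orientation; velocity is the mean speed in m/s.
- bot.goto_joints(angles): joint-space move.
- hand.move_gripper(opening, strength=None): finger opening in m; strength is the grip in N (None keeps the last); returns when the fingers have stopped.
- bot.dwell(seconds).
- kinematics.solve_ik(position, orientation): joint angles nearest the present ones, or None.
- get_obs(): the state.
- vision.read_camera(name): name is "scene" or "top" or "wrist"; returns a dict with "frame" (400x640x3 uint8, red, green, blue), "intrinsics" (3x3 intrinsics, pixels), "view" (4x4, takes a point from world to camera coordinates). Camera axes: x right, y down, z forward; pixel columns grow to the right and rows downward; lengths in m; the calibration is good to about 2 mm. A picture is of the moment at which its call begins. There is no depth.
A pose or a line that the arm cannot do raises bot.IKError and nothing moves.
- hand_in(): hands the job in; it is judged then, once.
The state is a dict: "time_s": time; "joint_pos": joint angles; "joint_vel": joint speeds; "joint_efforts": joint torques, N m; "position": TCP position; "orientation": TCP orientation; "wrist_force": force on the tool from outside, world axes, zero at the start; "ft_torque": the same for the moment, N m; "gripper_width": finger opening in m; "grip_force": force on a finger pad.
Only numpy, scipy, OpenCV 4.12 (cv2) and the standard library are available. Lean on these libraries where they do the work, as an engineer would, in place of code of your own. Each camera call takes 0.05 s, during which the arm holds its last target. There are 200 camera calls.

TASK

On the leather strap splitter, push the dial's brass peg round with a fingertip (push only, do not pinch it) until the white index line on the black dial lines up with the middle of the green line on the scale collar. Then push the red-tipped lock lever all the way over to the roller side and move clear. Leave the glue bottle, tin, mallet and awl where they are.

Things in the scene. Friction and masses are not known exactly. Their poses are not given: they have to be found in the camera images.
- splitter: Grey bench machine that splits leather straps, bolted down, at a different place and yaw each time. Origin on the bench under the middle of its housing (200 mm in x, 350 mm in y, flat top 75 mm above the bench). Its +x points to the side with the two rollers (x = 100 to 150 mm; its bearing cheeks are 113 mm high), +y to the dial's end; a small handwheel sticks out 55 mm at the -y end.
- dial: Black dial, 136 mm across, 10 mm thick, turning about its own z (vertical). Origin on the axis at its underside, 80 mm above the bench, at x = 0, y = 72 mm of the splitter. Its +x points along the white index line (6 mm wide, radius 22 to 67 mm). Low steel hub in the middle (28 mm across, 4 mm high). Steady drag 0.10 N m (2 to 3 N at the peg); it stays where it is left.
- index_mark (a point): Outer end of the white index line, at the dial's rim: 70 mm from its axis, at the height of its top face (90 mm above the bench). It starts 0.6 to 2.9 rad clockwise (from above) of the green line, so the dial has to turn counter-clockwise. Stops: index 2.7 rad clockwise and 0.95 rad counter-clockwise of the splitter's +x.
- peg_top (a point): Centre of the top of the upright brass peg, 126 mm above the bench. The peg is 18 mm in diameter, 36 mm tall above the dial's face, 45 mm from the dial's axis, opposite the index line (on the dial's -x).
- target_line (a point): Inner end of the green line (9 mm wide, 22 mm long, the only green one; the others are thin and black) on the fixed aluminium scale collar round the dial (188 mm across, 5 mm high). The line points within 0.5 rad of the splitter's +x. The point is 70 mm from the dial's axis, 90 mm above the bench; it is mid-width and coincides with index_mark when the lines are in line.
- lock (a joint): Lock lever: 0 leaning away from the rollers (start, 0.6 rad from upright), 0.6 upright, 1.2 all the way over to the roller side (its stop). It stays where it is left; about 1 N at the tip moves it.
- lock_tip (a point): Centre of the lever's red ball (26 mm diameter), on a 10 mm rod, 62 mm from the pivot. Pivot 97 mm above the bench, at x = 0, y = -120 mm of the splitter, on a dark block 70 by 50 mm (its top 100 mm, pivot cylinder 110 mm above the bench). The ball swings in the splitter's x-z plane: 148 mm above the bench at either end, 159 mm upright.
- glue: Loose red glue bottle, 56 mm across, 130 mm tall, standing at the right of the splitter; origin under its centre. Leave alone.
- tin: Loose round dark tin, 72 mm across, 45 mm tall, to the right of the splitter; origin under its centre. Leave alone.
- mallet: Loose wooden mallet lying to the left of the splitter, 214 mm long, 48 mm high; origin on the bench about mid-length. Leave alone.
- awl: Loose awl with a light wooden handle, 140 mm long, lying to the left of the splitter; origin on the bench at mid-length. Leave alone.

How it is judged:
By the outcome, as a careful person would: the job done as asked, in the order asked, and still so for the second after the job is handed in, with the robot touching nothing.
It also fails if it takes over 62 s, if anything falls off the work surface, if the arm or the gripper's body presses on something with over 40 N, if the wrist force passes 120 N, or if a joint passes its speed limit or range.

## Working session

There is one attempt and no reset: what is moved stays moved. The work goes in short steps, each a Python script; the robot and the scene stay as the last script left them, time stands still between calls to the robot, and variables do not carry over. Pictures are saved under pics/ and viewed, at most 10 in all, crops included, and the job is handed in when it is done.

```bash
mkdir -p pics
python3 - <<'E'
from workcell import *
import cv2,numpy as np
for n in("top","scene"):
    r=vision.read_camera(n);cv2.imwrite(f"pics/{n}0.png",r["frame"][:,:,::-1]);np.savez(f"{n}0.npz",**r)
    print(r["intrinsics"].round(1).tolist(),r["view"].round(3).tolist())
o=get_obs();print(o)
E
```

```text
[[491.2, 0.0, 323.5], [0.0, 491.2, 193.6], [0.0, 0.0, 1.0]] [[0.029, -0.999, -0.015, 0.014], [-0.994, -0.027, -0.108, 0.561], [0.108, 0.018, -0.994, 1.643], [0.0, 0.0, 0.0, 1.0]]
[[369.4, 0.0, 318.0], [0.0, 369.4, 202.6], [0.0, 0.0, 1.0]] [[-0.742, 0.67, -0.007, 0.405], [0.539, 0.59, -0.6, -0.221], [-0.398, -0.449, -0.8, 1.402], [0.0, 0.0, 0.0, 1.0]]
{'time_s': 0.1, 'joint_pos': array([ 1.20660767e+00,  3.53594491e-01,  1.63406964e+00, -1.26393442e-06,
        1.15520403e+00, -2.37953782e-03]), 'joint_vel': array([ 4.93951234e-04,  1.61995247e-05, -2.12931002e-03, -9.92890567e-05,
        1.68747364e-04, -8.38707322e-04]), 'joint_efforts': array([ 2.39693094e-03, -6.06358337e+01, -3.42818034e+01,  1.02556160e-04,
        3.88230023e-03,  3.30940838e-05]), 'position': array([0.22107017, 0.58415377, 0.24762277]), 'orientation': array([ 1.79919156e-01,  9.83681194e-01, -6.27177049e-04, -1.15668449e-04]), 'wrist_force': array([ 0.31086905, -0.3309273 ,  0.39012415]), 'ft_torque': array([ 0.04509221, -0.00199758,  0.00356494]), 'grip_force': 0.0, 'gripper_width': 0.0851180530079184}
```

View pics/top0.png

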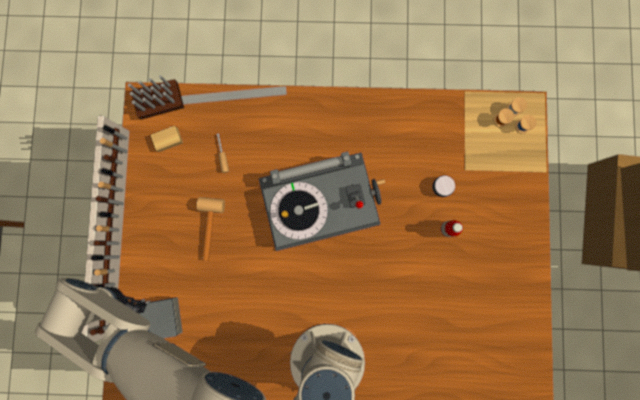

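View pics/scene0.png

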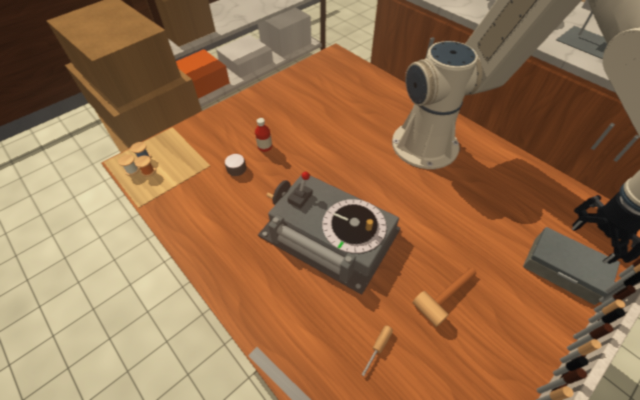

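The top view shows the machine with its rollers away from the robot (rows 155–185), dial centre near (299,210), green line near (293,187), white line pointing to about (317,206), brass peg near (285,213), red ball near (360,204). The mallet and awl are on the left, the tin and glue on the right. The scene view agrees.

```bash
cat > h.py <<'E'
from workcell import *
import cv2,numpy as np
from scipy.spatial.transform import Rotation as R
def ray(r,u,v,z):
    K,V=r["intrinsics"],r["view"];d=V[:3,:3].T@np.linalg.solve(K,[u,v,1]);c=-V[:3,:3].T@V[:3,3]
    return c+d*(z-c[2])/d[2]
def proj(r,p):
    q=r["intrinsics"]@(r["view"]@np.r_[p,1])[:3];return q[:2]/q[2]
def snap(n,f):
    r=vision.read_camera(n);cv2.imwrite(f"pics/{f}.png",r["frame"][:,:,::-1]);np.savez(f+".npz",**r);return r
def down(a): # tool down, tool y axis at world yaw a (mod sign)
    return R.from_matrix(np.array([[np.sin(a),np.cos(a),0],[-np.cos(a),np.sin(a),0],[0,0,-1]]).T.reshape(3,3).T @ np.eye(3)).as_quat() if 0 else R.from_matrix(np.column_stack([[np.sin(a),-np.cos(a),0],[np.cos(a),np.sin(a),0],[0,0,-1]])).as_quat()
E
python3 - <<'E'
from h import *
r=dict(np.load("top0.npz"))
for n,u,v,z in[("hub",299,210,.094),("green",293,187,.085),("idx",317,206,.09),("peg",285,213,.126),("ball",360,204,.148)]:print(n,ray(r,u,v,z).round(3))
w=vision.read_camera("wrist");V=w["view"];o=get_obs()
T=np.eye(4);T[:3,:3]=R.from_quat(o["orientation"]).as_matrix();T[:3,3]=o["position"]
print(R.from_quat(o["orientation"]).as_matrix().round(2).tolist(),(V@T).round(3).tolist(),w["intrinsics"].round(0).tolist())
f=r["frame"][140:260,240:400,::-1];cv2.imwrite("pics/crop1.png",cv2.resize(f,None,fx=5,fy=5,interpolation=cv2.INTER_CUBIC))
E
```

```text
hub [0.497 0.107 0.094]
green [0.574 0.13  0.085]
idx [0.512 0.049 0.09 ]
peg [0.484 0.149 0.126]
ball [ 0.518 -0.089  0.148]
[[-0.94, 0.35, -0.0], [0.35, 0.94, -0.0], [0.0, -0.0, -1.0]] [[-0.0, 1.0, -0.001, 0.0], [-0.95, -0.0, -0.313, 0.038], [-0.313, 0.001, 0.95, 0.144], [0.0, 0.0, 0.0, 1.0]] [[297.0, 0.0, 320.0], [0.0, 297.0, 202.0], [0.0, 0.0, 1.0]]
```

View pics/crop1.png

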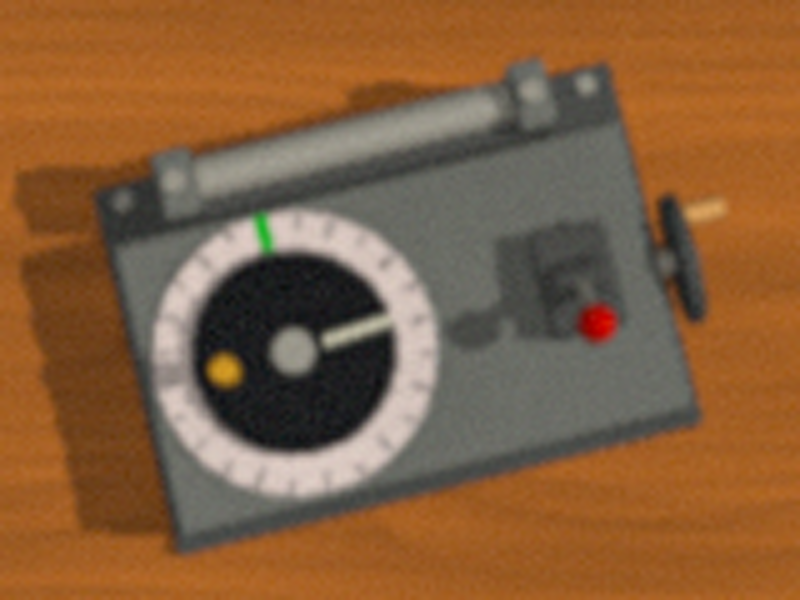

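Run:
```python
from h import *
r=dict(np.load("top0.npz"))
g=lambda u,v,z:ray(r,u/5+239.6,v/5+139.6,z)
c=g(295,351,.085);h=g(294,351,.094);gi,go=g(269,251,.085),g(263,215,.085);ix=g(390,321,.09);pg=g(225,370,.126);b=g(598,322,.148)
# housing top corners, z=.075
A=g(97,193,.075);
ang=lambda p:np.arctan2(*(p-c)[1::-1])
for n,p in dict(c=c,h=h,gi=gi,go=go,ix=ix,pg=pg,b=b).items():print(n,p.round(4),np.hypot(*(p-c)[:2]).round(4),ang(p).round(3))
for e in[(g(120,245,.075),g(620,125,.075)),(g(185,548,.075),g(700,420,.075)),(g(185,175,.113),g(530,85,.113))]:
    d=e[0]-e[1];print("yaw",np.arctan2(-d[0],d[1]))
```

```text
c [0.4987 0.1088 0.085 ] 0.0 0.0
h [0.498  0.1088 0.094 ] 0.0007 3.074
gi [0.5644 0.1282 0.085 ] 0.0685 0.288
go [0.5882 0.133  0.085 ] 0.0927 0.264
ix [0.5198 0.0468 0.09  ] 0.0654 -1.243
pg [0.4823 0.1504 0.126 ] 0.0448 1.947
b [ 0.5177 -0.0861  0.148 ] 0.1958 -1.474
yaw 0.2643313814239387
yaw 0.27096754241576665
yaw 0.2844801561207301
```

```bash
cat >> h.py <<'E'
C=np.array([.4985,.1088])
def pose(phi,gap=0,z=.119):
    u=np.array([np.cos(phi),np.sin(phi)]);t=np.array([-u[1],u[0]])
    xa=phi+np.pi/2-np.pi            # tool x = -t
    return np.r_[C+.045*u-(.020+gap)*t,z],down(xa-np.pi/2)
def st(m=""):
    o=get_obs();print(m,round(o["time_s"],1),o["position"].round(4),o["wrist_force"].round(1),o["joint_pos"].round(2)[5])
E
python3 - <<'E'
from h import *
hand.move_gripper(0.0,30)
p,q=pose(1.93,.018,.22);bot.reach(p,q);st("above")
p,q=pose(1.93,.018);bot.servo_line(p,q,.15);st("low")
for phi in np.arange(1.93,3.29,.1):
    p,q=pose(phi);bot.servo_line(p,q,.05)
    if np.linalg.norm(get_obs()["wrist_force"])>25: st("FORCE");break
st("end");print(phi)
snap("wrist","w1")
E
```

```text
Traceback (most recent call last):
  File "h.py", line 17, in pose
    return np.r_[C+.045*u-(.020+gap)*t,z],down(xa-np.pi/2)
                                          ~~~~^^^^^^^^^^^^
  File "h.py", line 12, in down
    return R.from_matrix(np.array([[np.sin(a),np.cos(a),0],[-np.cos(a),np.sin(a),0],[0,0,-1]]).T.reshape(3,3).T @ np.eye(3)).as_quat() if 0 else R.from_matrix(np.column_stack([[np.sin(a),-np.cos(a),0],[np.cos(a),np.sin(a),0],[0,0,-1]])).as_quat()
                                                                                                                                                 ~~~~~~~~~~~~~^^^^^^^^^^^^^^^^^^^^^^^^^^^^^^^^^^^^^^^^^^^^^^^^^^^^^^^^^^^^^^^^^^^^^^^^^^^^^^
  File "scipy/spatial/transform/_rotation.pyx", line 1143, in scipy.spatial.transform._rotation.Rotation.from_matrix
ValueError: Non-positive determinant (left-handed or null coordinate frame) in rotation matrix 0: [[-0.93617705  0.35152884  0.        ]
 [-0.35152884 -0.93617705  0.        ]
 [ 0.          0.         -1.        ]].
```

```bash
sed -i '/^def down/,/^    return R.from_matrix/d' h.py
cat >> h.py <<'E'
def down(a): # tool z down, tool y at world yaw a, tool x at a+90deg
    return R.from_matrix(np.column_stack([[-np.sin(a),np.cos(a),0],[np.cos(a),np.sin(a),0],[0,0,-1]])).as_quat()
E
python3 - <<'E'
from h import *
st()
p,q=pose(1.93,.018,.22);bot.reach(p,q);st("above")
p,q=pose(1.93,.018);bot.servo_line(p,q,.15);st("low")
for phi in np.arange(1.93,3.29,.1):
    p,q=pose(phi);bot.servo_line(p,q,.05)
    if np.linalg.norm(get_obs()["wrist_force"])>25: st("FORCE");break
st("end");print(phi)
snap("wrist","w1")
E
```

```text
0.9 [0.2212 0.5845 0.2483] [ 0.2 -0.1 -0.8] -0.0
above 2.8 [0.5182 0.1649 0.2201] [-0.4  0.2  0.4] 1.52
low 3.6 [0.5187 0.1646 0.1196] [-0.6 -0.4  0.5] 1.52
end 7.4 [0.4521 0.1248 0.1191] [-0.2 -0.3  0. ] 0.18
3.229999999999998
```

View pics/w1.png

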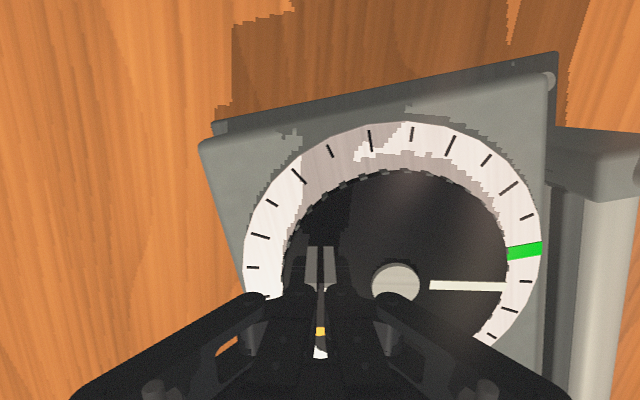

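The wrist view shows the dial turned: white line from (430,284) to (505,287), green line from (508,254) to (542,247), about 0.25 rad still to go; I'll enlarge it to measure.

Run:
```python
from h import *
r=dict(np.load("w1.npz"))
f=r["frame"][220:320,360:560,::-1];cv2.imwrite("pics/w1c.png",cv2.resize(f,None,fx=4,fy=4,interpolation=cv2.INTER_CUBIC))
```

```text
(no output)
```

View pics/w1c.png

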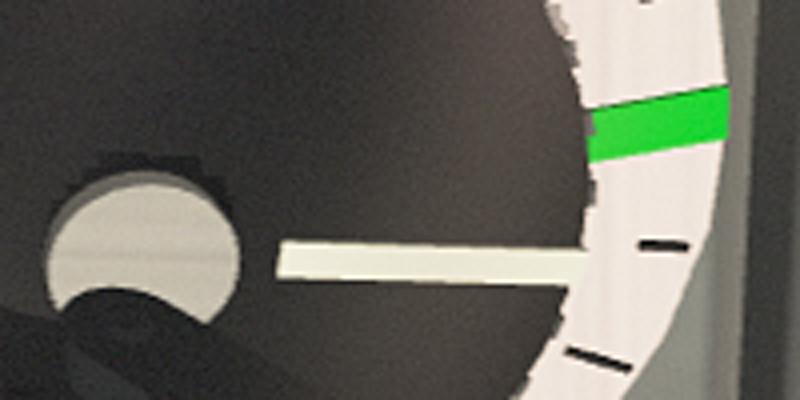

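```bash
cat >> h.py <<'E'
def meas(r,ii,io,gi,go):
    a=lambda d:round(float(np.arctan2(d[1],d[0])),4)
    I,O=ray(r,*ii,.09),ray(r,*io,.09);print("idx",I.round(4),O.round(4),"dir",a(O-I),"len",np.hypot(*(O-I)[:2]).round(4),"from C",a(O[:2]-C))
    u=(O-I)[:2]/np.hypot(*(O-I)[:2]);c=O[:2]-.067*u;print("axis est",c.round(4))
    for z in(.08,.085,.09):
        G,H=ray(r,*gi,z),ray(r,*go,z);print(z,G.round(4),H.round(4),"dir",a(H-G),"outer fromC",a(H[:2]-C),"from axis est",a(H[:2]-c),"rad",np.hypot(*(H[:2]-c)).round(4),np.hypot(*(G[:2]-c)).round(4))
E
python3 - <<'E'
from h import *
r=dict(np.load("w1.npz"))
k=lambda u,v:(u/4+359.6,v/4+219.6)
meas(r,k(278,259),k(575,267),k(592,135),k(727,112))
E
```

```text
idx [0.5185 0.1082 0.09  ] [0.5633 0.1104 0.09  ] dir 0.0504 len 0.0449 from C 0.0254
axis est [0.4964 0.1071]
0.08 [0.5672 0.1277 0.08  ] [0.5867 0.1332 0.08  ] dir 0.2764 outer fromC 0.27 from axis est 0.2817 rad 0.094 0.0737
0.085 [0.5634 0.13   0.085 ] [0.5823 0.1354 0.085 ] dir 0.2764 outer fromC 0.307 from axis est 0.3182 rad 0.0905 0.0709
0.09 [0.5597 0.1324 0.09  ] [0.578  0.1376 0.09  ] dir 0.2764 outer fromC 0.3471 from axis est 0.3576 rad 0.0871 0.0682
```

Run:
```python
from h import *
for phi in(3.27,3.32,3.37,3.42):
    p,q=pose(phi);bot.servo_line(p,q,.03)
bot.dwell(.2);st("end")
r=snap("wrist","w2")
f=r["frame"][200:300,360:560,::-1];cv2.imwrite("pics/w2c.png",cv2.resize(f,None,fx=4,fy=4,interpolation=cv2.INTER_CUBIC))
```

```text
end 8.6 [0.4498 0.1157 0.119 ] [-0.   1.2  0.4] -0.03
```

View pics/w2c.png

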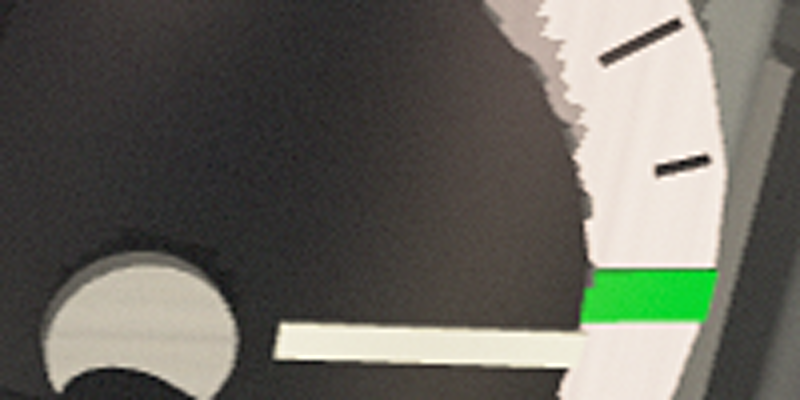

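The crop shows the white line from (276,341) to (575,349) and the green one from (588,297) to (712,295), still a little short.

Run:
```python
from h import *
r=dict(np.load("w2.npz"))
k=lambda u,v:(u/4+359.6,v/4+199.6)
meas(r,k(276,341),k(575,349),k(588,297),k(712,295))
```

```text
idx [0.518 0.112 0.09 ] [0.5618 0.123  0.09  ] dir 0.2455 len 0.0452 from C 0.2202
axis est [0.4968 0.1067]
0.08 [0.5682 0.1277 0.08  ] [0.5868 0.1333 0.08  ] dir 0.2948 outer fromC 0.2707 from axis est 0.2876 rad 0.0939 0.0744
0.085 [0.5639 0.1296 0.085 ] [0.582  0.1351 0.085 ] dir 0.2948 outer fromC 0.3056 from axis est 0.3224 rad 0.0898 0.0709
0.09 [0.5596 0.1316 0.09  ] [0.5771 0.1369 0.09  ] dir 0.2948 outer fromC 0.344 from axis est 0.3605 rad 0.0858 0.0675
```

Run:
```python
from h import *
for phi in(3.44,3.46):
    p,q=pose(phi);bot.servo_line(p,q,.02)
bot.dwell(.2);st("end")
p,q=pose(3.46,.02);bot.servo_line(p,q,.1)
bot.servo_line(p+[0.0,.0,.03],q,.1);st()
r=snap("wrist","w3")
f=r["frame"][180:300,340:540,::-1];cv2.imwrite("pics/w3c.png",cv2.resize(f,None,fx=4,fy=4,interpolation=cv2.INTER_CUBIC))
```

```text
end 9.4 [0.4495 0.1137 0.119 ] [-1.8  1.2 -0.7] -0.07
 10.2 [0.4434 0.1325 0.1491] [-0.1  0.5  0.7] -0.03
```

View pics/w3c.png

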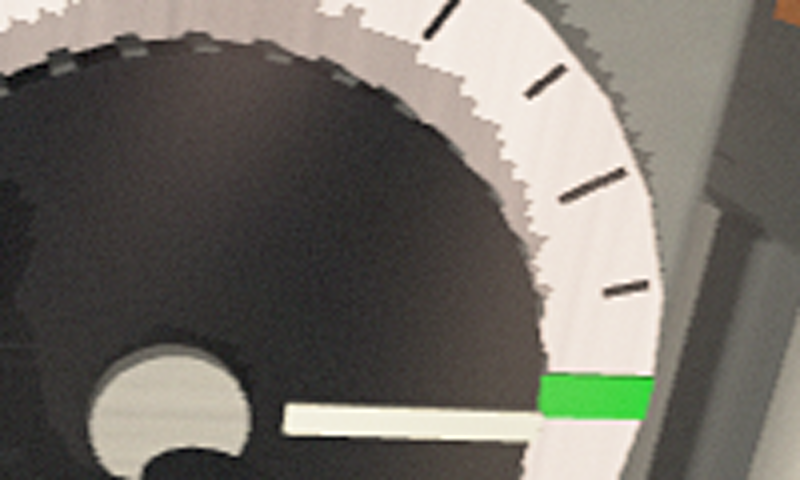

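White line runs (285,419)–(533,426), green (541,396)–(652,398) in the crop.

Run:
```python
from h import *
r=dict(np.load("w3.npz"))
k=lambda u,v:(u/4+339.6,v/4+179.6)
meas(r,k(285,419),k(533,426),k(541,396),k(652,398))
# second opinion: predict where the green line ought to lie if in line
```

```text
idx [0.518 0.113 0.09 ] [0.561  0.1255 0.09  ] dir 0.2842 len 0.0448 from C 0.2612
axis est [0.4967 0.1067]
0.08 [0.5672 0.1274 0.08  ] [0.5873 0.1335 0.08  ] dir 0.2962 outer fromC 0.2711 from axis est 0.2872 rad 0.0944 0.0735
0.085 [0.5634 0.1295 0.085 ] [0.5829 0.1354 0.085 ] dir 0.2962 outer fromC 0.3054 from axis est 0.3213 rad 0.0908 0.0704
0.09 [0.5595 0.1315 0.09  ] [0.5786 0.1374 0.09  ] dir 0.2962 outer fromC 0.3426 from axis est 0.3581 rad 0.0874 0.0675
```

Run:
```python
from h import *
a=.285;u=np.array([np.cos(a),np.sin(a)]);t=np.array([-u[1],u[0]])
o=get_obs();bot.servo_line(o["position"]+[0,0,.04],None,.15)
p=np.array([.4967,.1067])+.065*u-.081*t
bot.servo_line(np.r_[p,.165],down(a),.15);bot.dwell(.2);st()
r=snap("wrist","w4")
x,y=proj(r,np.r_[np.array([.4967,.1067])+.065*u,.09]).round().astype(int);x-=60;y-=50;print(x,y)
f=r["frame"][y:y+100,x:x+130,::-1];cv2.imwrite("pics/w4c.png",cv2.resize(f,None,fx=6,fy=6,interpolation=cv2.INTER_CUBIC))
```

```text
12.1 [0.5815 0.0477 0.1653] [0.7 0.2 0.2] -0.21
261 55
```

View pics/w4c.png

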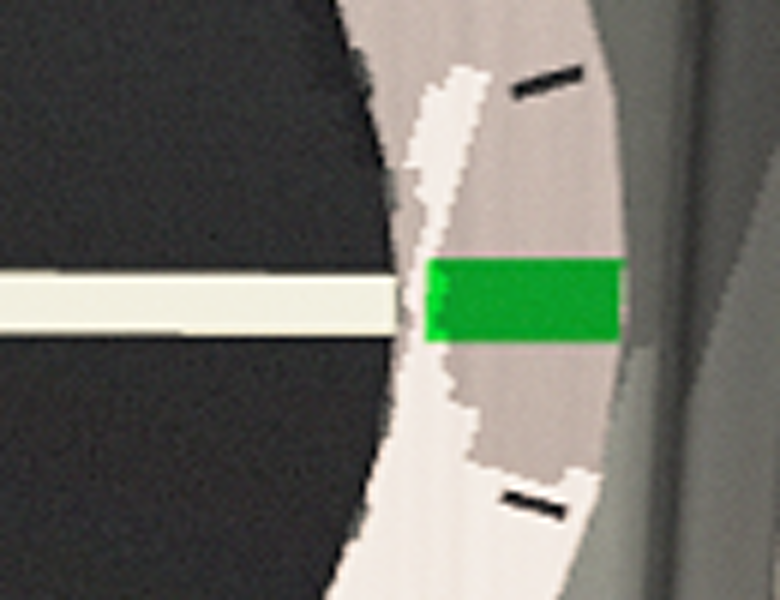

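The near-vertical view shows white rows 275–335 (mid 305) against green 258–342 (mid 300), about 0.5 mm off, so the dial is aligned. Next is the lever.

Run:
```python
from h import *
s=.272;u=np.array([np.cos(s),np.sin(s)]);y=np.array([-u[1],u[0]])
P=np.array([.4972,.1072])-.192*y;q=down(s-np.pi/2)
at=lambda x,z:np.r_[P+x*u,z]
o=get_obs();bot.servo_line(o["position"]+[0,0,.085],None,.2)
bot.reach(at(-.095,.25),q);bot.servo_line(at(-.095,.152),q,.15);bot.dwell(.2);st("low")
f0=get_obs()["wrist_force"]@np.r_[u,0]
bot.servo_line(at(-.05,.152),q,.05);bot.servo_line(at(.005,.152),q,.05);st("pushed")
x=.005
while x<.026:
    x+=.0015;bot.servo_line(at(x,.152),q,.02);bot.dwell(.1);f=get_obs()["wrist_force"]@np.r_[u,0]-f0
    print(round(x,4),round(f,1),end="; ")
    if f<-8:break
st("stop")
bot.servo_line(at(x-.04,.152),q,.08);bot.servo_line(at(x-.06,.28),q,.15)
bot.reach([.40,-.0,.35],q);st("clear")
a=snap("scene","s5")["frame"][130:330,220:420,::-1];b=snap("top","t5")["frame"][140:260,240:400,::-1]
cv2.imwrite("pics/fin.png",np.hstack([cv2.resize(a,(400,400),interpolation=2),cv2.resize(b,(400,300),interpolation=2)[:, :].copy() if 0 else cv2.copyMakeBorder(cv2.resize(b,(400,300),interpolation=2),0,100,0,0,0)]))
```

```text
low 14.9 [ 0.4579 -0.1034  0.1529] [-0.5  0.6  0.2] 1.07
pushed 17.2 [ 0.5537 -0.0765  0.1521] [ 0.2 -0.4 -0.2] 1.16
0.0065 -0.1; 0.008 -0.4; 0.0095 -0.0; 0.011 -0.2; 0.0125 -0.8; 0.014 -5.8; 0.0155 -11.8; stop 19.6 [ 0.5612 -0.0742  0.1517] [-11.2  -5.2   6.2] 1.17
clear 22.0 [ 0.4003 -0.      0.3497] [0.1 0.4 0.3] 1.29
```

View pics/fin.png

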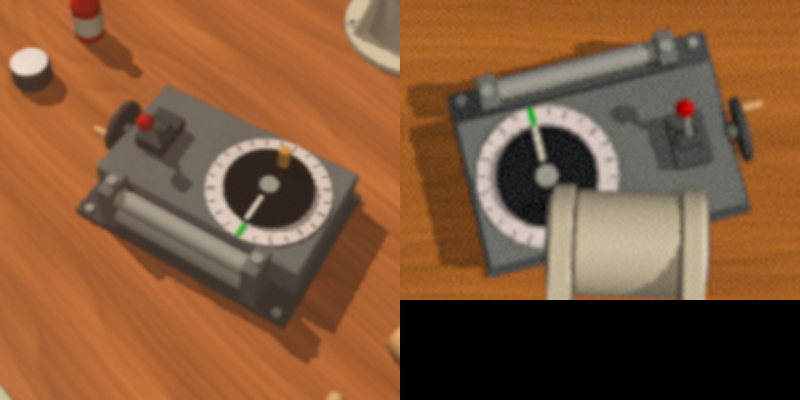

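The final views show the ball over on the roller side (against its stop, 12 N), the white and green lines in line, and the arm clear.

```bash
python3 -c "
from workcell import *
print(hand_in())"
```

```text
the job is handed in; nothing more can be done
None
```

The job is handed in at about 22 s: the white index line is within about 0.5 mm of the middle of the green line, the lock lever is against its stop on the roller side, and the arm is clear, with none of the loose items approached.

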